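Open the hexagonal jar in the jar vise

ROBOT

A 6-joint arm with a two-finger parallel gripper is mounted at the origin on a cart in front of the work surface, level with it; the furniture and walls round the work are solid. World frame = base frame: x ahead of the robot, y to its left, z up, the work surface at z = 0. Lengths are in m, angles in rad, forces in N, time in s.
With the tool pointing down it reaches from about 0.3 to 0.875 m from the base axis. Payload 6.4 kg.
Tool frame: the origin (TCP) lies between the finger pads; the fingertips stand 25 mm ahead of it and the grasp point (between the pads) lies 6 mm ahead of it; z points along the fingers, y is the line along which they close (so a half turn about z gives the same grasp; the last joint's range is limited). The gripper opens to 85 mm and grips with 20 to 120 N. Pads are 22 mm wide; open, the fingers measure 114 mm over their backs; the gripper's body (76 mm by 85 mm) begins 54 mm behind the grasp point. The pads swing forward as they close: fully open they stand 13 mm farther back than shut.
Start: joints at [-1.328, 0.181, 1.607, -0, 1.354, -0.206], TCP at [0.25, -0.518, 0.256] pointing down, gripper open.
Joint ranges: [-2.99, 2.99], [-0.89, 2.07], [0.3, 2.58], [-1.14, 4.28], [0, 2.63], [-3.12, 3.12]. Speed limits (rad/s): [2.57, 2.57, 3.01, 3.14, 3.14, 3.14].

INTERFACE

Orientations are given as a unit quaternion [w, x, y, z].
In Python, from bench import ctrl gives the robot as it stands.
- The arm moves only by the tool servo_tool, never from a script. Its argument "series" is text: rows parted by semicolons, each of 7 numbers parted by spaces: the gripper command: -1 is fully open, 1 is shut, values between are in proportion, then the shift along the tool's x, y, z in m, then the turn, a rotation vector about the tool's x, y, z in degrees. A call has 1 to 12 rows; each row is the pose to reach, as a shift and turn from the pose commanded when the call began, along the tool's axes at that moment; what a row does not reach only later rows make up. A row lasts 1/12 s, in which the tool goes at most 41.7 mm and 7.16 degrees, less where a joint would pass 70% of its speed; a pose out of reach is approached as far as the arm can. A call with a gripper value outside its range is refused whole. The fingers move at their own pace and stop on an object; the grip force is fixed at half the most. Time passes only in rows, so rows that repeat a pose let the fingers close. It gives the time, the measured TCP pose, the force, the opening and the grip force at its end, in the units of the state.
- ctrl.get_obs(): the state, without advancing time (a new reading comes with each control period).
- ctrl.camera(name): name is "side" or "top"; returns a dict with "img" (400x640x3 uint8, red, green, blue), "z_map" (400x640 float32, m along the optical axis (not along the pixel's ray), 0 where there is no reading), "fovy" (degrees; the focal length in pixels is half the picture's height over the tangent of half this angle, whatever the lens; pixels are square), "cx", "cy" (the principal point, pixels), "extrinsics" (4x4, takes a point from camera to world coordinates). Camera axes: x right, y down, z forward; pixel columns grow to the right and rows downward; lengths in m; the calibration is good to about 2 mm. A picture is of the moment at which its call begins.
- ctrl.hand_in(): hands the job in; it is judged then, once.
The state is a dict: "time_s": time; "q": joint angles; "dq": joint speeds; "joint_efforts": joint torques, N m; "eef_pos": TCP position; "eef_rot": TCP orientation; "wrist_force": force on the tool from outside, world axes, zero at the start; "torque": the same for the moment, N m; "opening": opening from 0.0 (shut) to 1.0 (fully open); "grasp_force": force on a finger pad.
Only numpy, scipy, OpenCV 4.12 (cv2) and the standard library are available. Lean on these libraries where they do the work, as an engineer would, in place of code of your own. Each camera call takes 0.05 s, during which the arm holds its last target. There are 200 camera calls.

TASK

Turn the dial of the jar vise to its three-dot mark so that the jaws brace the hexagonal jar. Then unscrew the jar's tight steel cap (anticlockwise) until its threads let go, leaving the jar standing braced in the vise, and finish while still holding the cap level, a couple of centimetres straight above the jar's mouth: do not put it down or let go. Do not push the other things about.

Things in the scene. Friction and masses are not known exactly. Their poses are not given: they have to be found in the camera images.
- vise: jar vise: wooden board 150 x 270 x 14 mm (x, y, z) fixed to the island; origin at the centre of its underside. Jar at y = +65 mm, dial axis at y = -75 mm. Two steel jaws at -x and +x of the jar, tops 52 mm above the island, closed by the dial, 10 mm each per rad: at three dots 0.75 mm clear of the jar on each side, so it cannot turn (and is squared up); at one or two dots it spins with its cap.
- dial (a joint): dial angle in rad, growing clockwise seen from above. Click stops at 0 (one dot), 0.5 (two dots), 1.0 (three dots), 1.5 (four dots; blocked by this jar). Starts at one or two dots. Let go within 0.15 rad of a stop, it springs to it; turning takes up to 0.3 N m. White dots in rows on the board radiate from the dial on its +x side, one-dot row at the vise's +y end.
- dial_grip (a point): point on the dial's axis in its black bar grip, 40 mm above the island. The bar is 46 mm long, 13 mm thick, 24 mm tall (26 to 50 mm above the island). The frame turns with the dial: x runs along the bar to the white pointer; seen from above the pointer is at 0.75 rad minus the dial angle, anticlockwise from the vise's x axis
- jar: loose six-sided terracotta jar, 60 mm across flats, 69 mm across corners, 0.35 kg, standing on the board 14 mm above the island, flats facing the jaws; origin at the centre of its underside, z up. The six-sided part is 58 mm high; above it a round neck, 40 mm diameter, with three thread ramps; rim at 79 mm, springy rubber seal on it up to 84 mm.
- cap: round steel screw cap, 56 mm diameter, 24 mm tall, hollow below, 80 g; origin at the centre of its lower edge, z up. Screwed on: 67 mm above the jar's origin, top 105 mm above the island. Anticlockwise it rises 2 mm and comes free after 0.7 to 1.0 rad; at 1.4 to 1.6 rad it meets the next stop: turn 1.1 to 1.2 rad, then lift. Takes under 1 N m. Lifting before it is free lifts the jar.
- spice_jar: bystander: spice jar, 41 mm diameter, 105 mm tall, origin at centre of underside; stands behind the vise near the dial
- salt_shaker: bystander: salt shaker, 44 mm diameter, 90 mm tall, origin at centre of underside; stands behind the vise near the jar
- coaster: bystander: dark square coaster 96 x 96 x 9 mm, origin at centre of underside; lies in front of the vise
- mug: bystander: mug, 78 x 114 x 93 mm, does not move, origin at centre of underside; stands to the right
- pepper_mill: bystander: pepper mill, 55 mm diameter, 172 mm tall, does not move, origin at centre of underside; stands at the right
Mind the look-alikes: they are no part of the job. Of the things that look like the cap, the middle-sized one is meant. What is shaped like the jar but yellow is not meant.

How it is judged:
By the outcome, as a careful person would: the job done as asked, in the order asked, and still so for the second after the job is handed in, while the arm keeps its last pose, push and grip.
It also fails if it takes over 50 s, if anything falls off the work surface, if the arm or the gripper's body presses on something with over 40 N, if the wrist force passes 120 N, or if a joint passes its speed limit or range.

## Working session

There is one attempt and no reset: what is moved stays moved. The work goes in short steps, Python scripts to look and compute and a tool call to move; the robot and the scene stay as the last step left them, time stands still between calls to the robot, and variables do not carry over. Pictures are saved under pics/ and viewed, at most 10 in all, crops included, and the job is handed in when it is done.

Besides the shell and the picture viewer there is one more tool, called after "Emit:" as name(argument=value, ...) on one line, values as JSON. servo_tool: Moves the arm, as the interface text tells. Its arguments: {"type":"object","properties":{"series":{"type":"string"}},"required":["series"]}

```bash
mkdir -p pics
cat > h.py <<'E'
import numpy as np, cv2
from bench import ctrl
def cam(n):
    c=ctrl.camera(n); h,w=c["z_map"].shape
    f=h/2/np.tan(np.radians(c["fovy"])/2)
    v,u=np.mgrid[:h,:w]; z=c["z_map"]
    P=np.stack([(u-c["cx"])/f*z,(v-c["cy"])/f*z,z,np.ones_like(z)],-1)@np.array(c["extrinsics"]).T
    P=P[...,:3]; P[z==0]=np.nan
    return c["img"],P
def save(n,img): cv2.imwrite("pics/"+n,cv2.cvtColor(img,cv2.COLOR_RGB2BGR))
E
python3 - <<'E'
from h import *
for n in("top","side"):
    i,P=cam(n); save(n+"0.png",i); np.savez(n+"0.npz",i=i,P=P)
o=ctrl.get_obs(); print(o)
E
```

```text
{'time_s': 0.1, 'q': array([-1.32830248e+00,  1.81483222e-01,  1.60789234e+00,  1.05206235e-05,
        1.35381410e+00, -2.06301318e-01]), 'dq': array([-1.49689023e-03, -2.40581331e-03, -3.09852652e-03, -4.48848550e-04,
       -7.03435630e-04,  6.24582847e-05]), 'joint_efforts': array([ 9.32071234e-04, -4.45876658e+01, -3.52237737e+01, -2.30598926e-04,
        4.13883230e-03,  3.71470321e-06]), 'eef_pos': array([ 0.24938758, -0.51759876,  0.25547253]), 'eef_rot': array([-7.98465744e-04,  9.74928275e-01,  2.22517910e-01, -9.31392363e-06]), 'wrist_force': array([-0.76190949,  0.07613795, -0.57462178]), 'torque': array([ 0.00260587,  0.02824136, -0.0184567 ]), 'grasp_force': 0.0, 'opening': 0.9972498927021934}
```

View pics/top0.png

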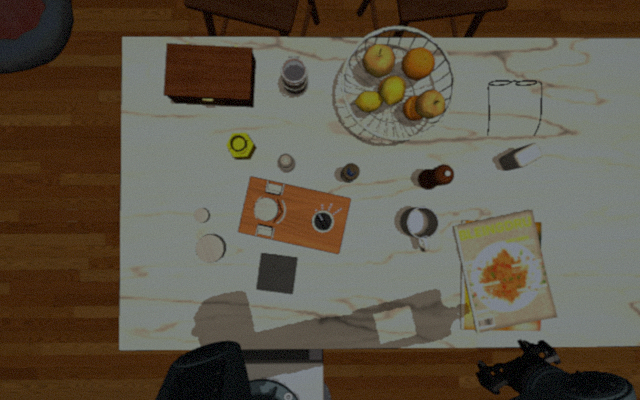

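View pics/side0.png

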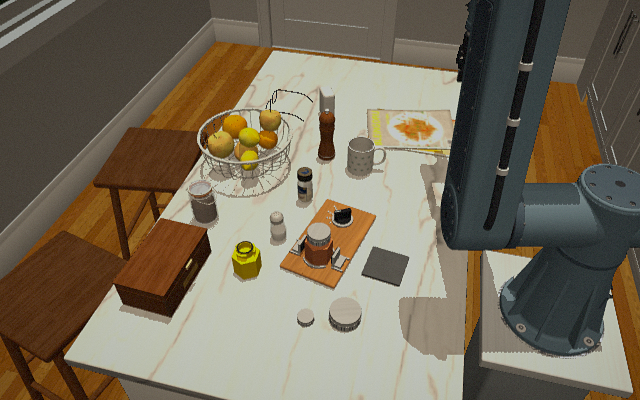

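The top picture shows the vise board at px (240–350, 178–253), with the capped jar at (268,209) and the dial at (322,221). I'll measure these next.

Run:
```python
from h import *
d=np.load("top0.npz"); i,P=d["i"],d["P"]
hsv=cv2.cvtColor(i,cv2.COLOR_RGB2HSV)
z=P[...,2]; roi=np.zeros(z.shape,bool); roi[165:265,225:365]=1
for p in [(150,300),(215,320),(209,268)]: print(P[p])
b=roi&(z>.007)&(z<.024); 
pts=P[b][:,:2].astype(np.float32); 
r=cv2.minAreaRect(pts*1000); print("board",r,cv2.boxPoints(r))
for lo,hi,n in[(.09,.125,"cap"),(.04,.06,"mid(jaws,bar)"),(.026,.07,"dial")]:
    m=roi&(z>lo)&(z<hi)
    k,l,s,c=cv2.connectedComponentsWithStats(m.astype(np.uint8))
    for j in range(1,k):
        if s[j,4]>8:
            q=P[l==j]; rr=cv2.minAreaRect((q[:,:2]*1000).astype(np.float32)); print(n,s[j],q.mean(0),rr, cv2.minEnclosingCircle((q[:,:2]*1000).astype(np.float32)))
c=i[165:265,225:365]; save("topc.png",cv2.resize(cv2.convertScaleAbs(c,alpha=1.5),(770,550),interpolation=cv2.INTER_CUBIC))
```

```text
[ 0.70685144 -0.10211778 -0.00205843]
[ 0.53494566 -0.15314503  0.04844399]
[ 0.54981224 -0.02860718  0.10755059]
board ((530.9330444335938, -71.92591857910156), (310.2907409667969, 257.9602355957031), 83.97867584228516) [[ 386.38998 -212.68552]
 [ 642.927   -239.74518]
 [ 675.4761    68.83368]
 [ 418.9391    95.89334]]
cap [342 165  17  15 218] [ 0.63813923 -0.22482289  0.10439136] ((637.510986328125, -224.73133850097656), (33.899723052978516, 38.12450408935547), 0.37362340092658997) ((639.4892578125, -225.49310302734375), 20.1162052154541)
cap [254 198  24  23 442] [ 0.54987204 -0.02242923  0.10504506] ((549.9365844726562, -21.909154891967773), (55.143558502197266, 52.68634796142578), 88.69322204589844) ((550.0657958984375, -21.307113647460938), 28.660350799560547)
mid(jaws,bar) [279 165  16   6  35] [ 0.65459072 -0.07000876  0.04940958] ((655.7318115234375, -69.13327026367188), (12.263286590576172, 37.63399887084961), 0.8089198470115662) ((661.8629150390625, -69.04669952392578), 18.81709861755371)
mid(jaws,bar) [341 176   8   6  11] [ 0.62512272 -0.21426645  0.04970599] ((625.2868
[... 1762 characters left out ...]
5401611328)
dial [316 213  13  17 116] [ 0.51793699 -0.15796762  0.04416943] ((519.5242309570312, -158.18380737304688), (29.89426612854004, 40.91868209838867), 89.89557647705078) ((519.7572021484375, -159.448486328125), 23.188739776611328)
dial [314 218   3   7  10] [ 0.52063025 -0.13916812  0.02715693] ((519.6084594726562, -140.7034454345703), (5.144584655761719, 15.359175682067871), 89.74335479736328) ((519.61474609375, -139.38296508789062), 7.7807087898254395)
dial [257 224  15  11  75] [ 0.50316664 -0.01211061  0.04449916] ((497.91314697265625, -11.438722610473633), (35.08924102783203, 24.986778259277344), 77.67988586425781) ((502.26971435546875, -12.335911750793457), 18.073022842407227)
```

View pics/topc.png

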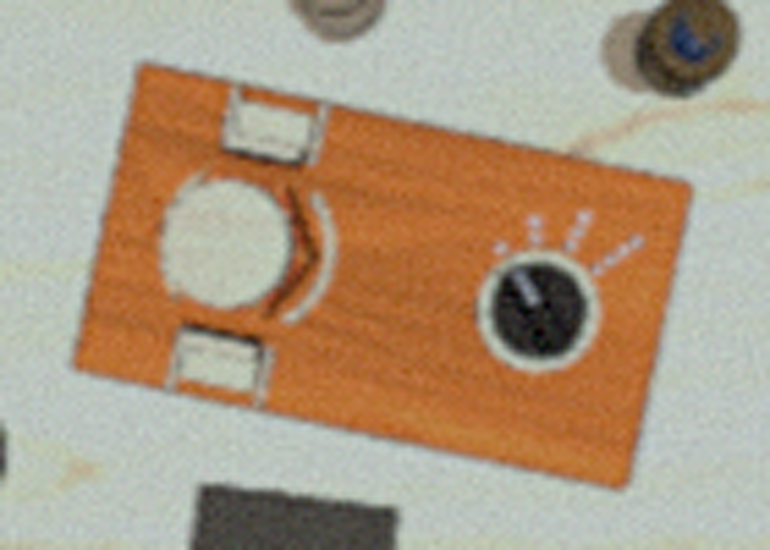

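The dial pointer is at about 30.6° in world, so it stands at one dot (0). The vise yaw is about -12.5°. For three dots the bar has to end at about -26.8°.

```bash
cat >> h.py <<'E'
from scipy.spatial.transform import Rotation as R
def delta(x,y,z,yaw):
    "tool-frame shift and turn (deg) to a tool-down pose with tool x at yaw (deg)"
    o=ctrl.get_obs(); w=np.array(o["eef_rot"]); r=R.from_quat(np.r_[w[1:],w[0]])
    t=R.from_euler("z",yaw,degrees=True)*R.from_euler("x",180,degrees=True)
    print("t",o["time_s"],"q6",o["q"][5],"shift",np.round(r.inv().apply(np.array([x,y,z])-o["eef_pos"]),4),"turn",np.round((r.inv()*t).as_rotvec(degrees=True),2))
E
python3 -c "
from h import *
delta(.5196,-.159,.256,30.6); delta(.5196,-.159,.13,30.6)"
```

```text
t 0.1 q6 -0.20630131830372203 shift [ 3.990e-01 -2.058e-01 -1.000e-04] turn [-0.09 -0.02 -4.89]
t 0.1 q6 -0.20630131830372203 shift [ 0.399  -0.2057  0.1259] turn [-0.09 -0.02 -4.89]
```

Emit:
servo_tool(series="-1 0.04 -0.02 0 0 0 -1; -1 0.08 -0.04 0 0 0 -2; -1 0.12 -0.06 0 0 0 -3; -1 0.16 -0.08 0 0 0 -4; -1 0.2 -0.1 0 0 0 -5; -1 0.24 -0.12 0 0 0 -5; -1 0.28 -0.14 0 0 0 -5; -1 0.32 -0.165 0 0 0 -5; -1 0.36 -0.185 0 0 0 -5; -1 0.399 -0.206 0 0 0 -4.9; -1 0.399 -0.206 0 0 0 -4.9; -1 0.399 -0.206 0 0 0 -4.9")

```text
time_s: 1.1
eef_pos: [0.5219, -0.1543, 0.256]
eef_rot: [-0.001, 0.964, 0.267, 0.001]
wrist_force: [-0.8, -0.5, -0.1]
opening: 0.999
grasp_force: 0.0
```

```bash
python3 -c "
from h import *
delta(.5196,-.159,.056,30.6)"
```

```text
t 1.1 q6 0.5236745158470355 shift [-0.0047  0.0032  0.2   ] turn [-0.09 -0.1   0.32]
```

Emit:
servo_tool(series="-1 -0.002 0.002 0.02 0 0 0; -1 -0.004 0.003 0.05 0 0 0.3; -1 -0.0047 0.0032 0.08 0 0 0.3; -1 -0.0047 0.0032 0.11 0 0 0.3; -1 -0.0047 0.0032 0.13 0 0 0.3; -1 -0.0047 0.0032 0.14 0 0 0.3; -1 -0.0047 0.0032 0.14 0 0 0.3; -1 -0.0047 0.0032 0.14 0 0 0.3")

```text
time_s: 1.77
eef_pos: [0.5172, -0.1648, 0.1165]
eef_rot: [-0.0, 0.965, 0.261, -0.0]
wrist_force: [0.1, 0.3, 1.3]
opening: 0.998
grasp_force: 0.0
```

```bash
python3 -c "
from h import *
delta(.5196,-.159,.056,30.6)"
```

```text
t 1.7667 q6 0.5147930519004075 shift [ 0.005  -0.0038  0.0605] turn [-0.02  0.02 -0.3 ]
```

Emit:
servo_tool(series="-1 0.005 -0.0038 0.01 0 0 -0.3; -1 0.005 -0.0038 0.03 0 0 -0.3; -1 0.005 -0.0038 0.045 0 0 -0.3; -1 0.005 -0.0038 0.055 0 0 -0.3; -1 0.005 -0.0038 0.06 0 0 -0.3; -1 0.005 -0.0038 0.06 0 0 -0.3; -1 0.005 -0.0038 0.06 0 0 -0.3; -1 0.005 -0.0038 0.06 0 0 -0.3")

```text
time_s: 2.43
eef_pos: [0.5204, -0.1591, 0.0573]
eef_rot: [0.001, 0.965, 0.264, 0.001]
wrist_force: [0.3, -0.6, -0.1]
opening: 1.001
grasp_force: 0.0
```

```bash
python3 -c "
from h import *
delta(.5196,-.159,.056,30.6)
i,P=cam('side'); save('s1.png',cv2.resize(i[150:300,250:450],(800,600),interpolation=cv2.INTER_CUBIC))"
```

```text
t 2.4333 q6 0.5215628917506484 shift [-0.0007 -0.0005  0.0013] turn [ 0.09 -0.06  0.01]
```

View pics/s1.png

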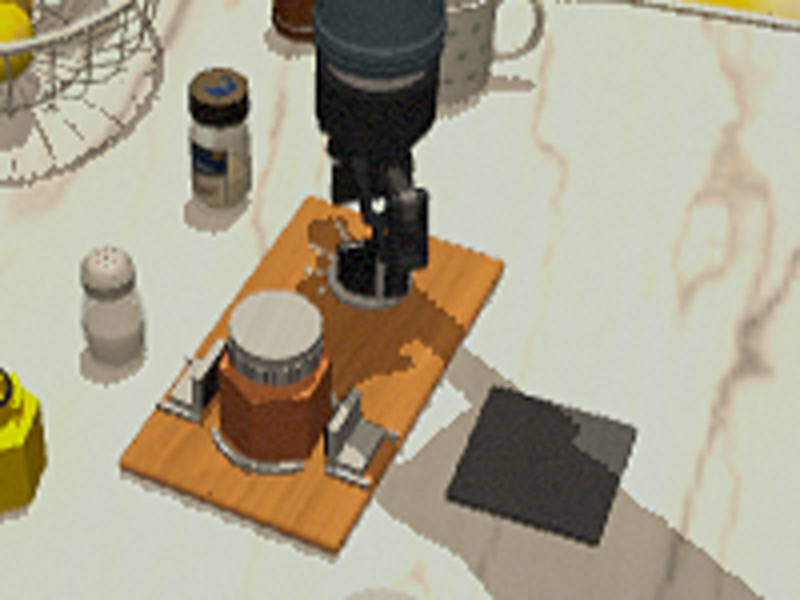

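The fingers straddle the dial bar at about (375,270) in the crop, clear of everything else. Closing now.

Emit:
servo_tool(series="0 0 0 0 0 0 0; 1 0 0 0 0 0 0; 1 0 0 0 0 0 0; 1 0 0 0 0 0 0; 1 0 0 0 0 0 0; 1 0 0 0 0 0 0; 1 0 0 0 0 0 0; 1 0 0 0 0 0 0; 1 0 0 0 0 0 0; 1 0 0 0 0 0 0")

```text
time_s: 3.32
eef_pos: [0.5199, -0.1592, 0.0566]
eef_rot: [0.0, 0.965, 0.264, 0.0]
wrist_force: [-0.4, -3.6, 2.4]
opening: 0.134
grasp_force: 61.3
```

Emit:
servo_tool(series="1 0 0 0 0 0 4; 1 0 0 0 0 0 9; 1 0 0 0 0 0 14; 1 0 0 0 0 0 19; 1 0 0 0 0 0 24; 1 0 0 0 0 0 29; 1 0 0 0 0 0 34; 1 0 0 0 0 0 39; 1 0 0 0 0 0 44; 1 0 0 0 0 0 49; 1 0 0 0 0 0 54; 1 0 0 0 0 0 57.3")

```text
time_s: 4.32
eef_pos: [0.5201, -0.1603, 0.0566]
eef_rot: [0.001, 0.972, -0.233, 0.001]
wrist_force: [0.7, -8.1, -0.5]
opening: 0.136
grasp_force: 60.9
```

Emit:
servo_tool(series="1 0 0 0 0 0 0; 1 0 0 0 0 0 0; 1 0 0 0 0 0 0; 1 0 0 0 0 0 0")

```text
time_s: 4.65
eef_pos: [0.52, -0.1602, 0.0566]
eef_rot: [0.001, 0.973, -0.231, 0.001]
wrist_force: [0.1, -7.9, -0.3]
opening: 0.136
grasp_force: 61.0
```

```bash
python3 -c "
from h import *
delta(.5196,-.159,.056,-26.7);print(ctrl.get_obs()['torque'])"
```

```text
t 4.65 q6 1.5215590150583125 shift [-0.001  -0.0009  0.0006] turn [ 0.1  -0.13  0.01]
[-1.22951724 -0.06330812 -0.02740504]
```

Emit:
servo_tool(series="0 0 0 0 0 0 0; -1 0 0 0 0 0 0; -1 0 0 0 0 0 0; -1 0 0 0 0 0 0; -1 0 0 0 0 0 0; -1 0 0 -0.02 0 0 0; -1 0 0 -0.05 0 0 0; -1 0 0 -0.08 0 0 0; -1 0 0 -0.11 0 0 0; -1 0 0 -0.14 0 0 0; -1 0 0 -0.14 0 0 0; -1 0 0 -0.14 0 0 0")

```text
time_s: 5.65
eef_pos: [0.5208, -0.1591, 0.1985]
eef_rot: [0.001, 0.973, -0.231, 0.002]
wrist_force: [0.5, 1.2, -0.7]
opening: 1.0
grasp_force: 0.0
```

Run:
```python
from h import *
i,P=cam('side'); np.savez("s2.npz",i=i,P=P)
c=i[190:300,270:400]; save('s2.png',cv2.resize(c,(709,600),interpolation=cv2.INTER_CUBIC))
z=P[...,2]; roi=np.zeros(z.shape,bool); roi[200:280,280:350]=1
m=roi&(z>.098)&(z<.115); q=(P[m]*1000).astype(np.float32); print(m.sum(),q.mean(0),cv2.minEnclosingCircle(q[:,:2]))
t=np.load("side0.npz"); q=(t["P"][roi&(t["P"][...,2]>.098)&(t["P"][...,2]<.115)]*1000).astype(np.float32); print("before",len(q),q.mean(0),cv2.minEnclosingCircle(q[:,:2]))
i,P=cam('top'); z=P[...,2]; roi=np.zeros(z.shape,bool); roi[190:230,245:290]=1
m=roi&(z>.09)&(z<.125); q=(P[m]*1000).astype(np.float32); print(m.sum(),q.mean(0),cv2.minEnclosingCircle(q[:,:2]))
m=roi&(z>.098)&(z<.115); q=(P[m]*1000).astype(np.float32); print(m.sum(),q.mean(0),cv2.minEnclosingCircle(q[:,:2]))
save('t2.png',cv2.resize(cv2.convertScaleAbs(i[165:265,225:365],alpha=1.5),(770,550),interpolation=cv2.INTER_CUBIC))
delta(.550,-.022,.196,-10)
```

```text
Traceback (most recent call last):
cv2.error: OpenCV(4.12.0) /io/opencv/modules/imgproc/src/shapedescr.cpp:201: error: (-215:Assertion failed) count >= 0 && (depth == CV_32F || depth == CV_32S) in function 'minEnclosingCircle'
```

View pics/s2.png

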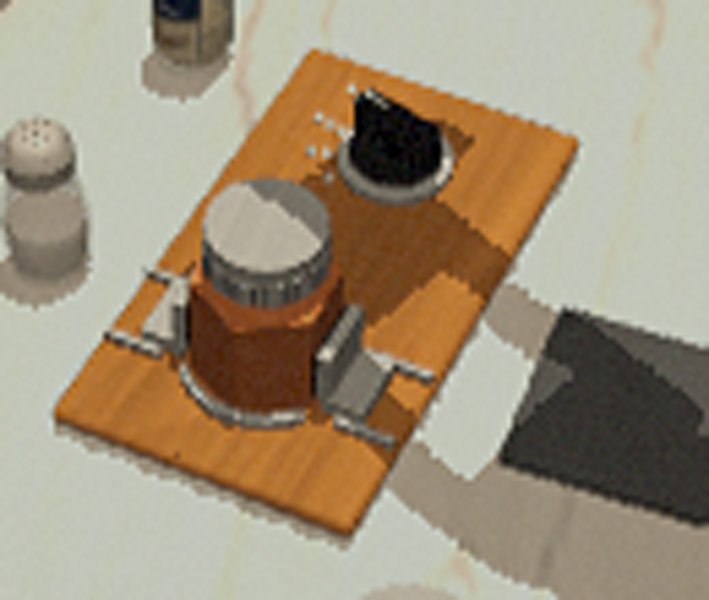

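The jaws are now closed on the jar, and the pointer is near the third row. I'll check the dial angle and cap numerically.

Run:
```python
from h import *
C=lambda q:(len(q),q.mean(0),cv2.minEnclosingCircle(np.ascontiguousarray(q[:,:2])))
for n in("s2.npz","side0.npz"):
    P=np.load(n)["P"]; z=P[...,2]; roi=np.zeros(z.shape,bool); roi[200:280,280:350]=1
    print(n,C((P[roi&(z>.1)&(z<.115)]*1000).astype(np.float32)))
    roi[:]=0; roi[195:235,320:365]=1
    q=(P[roi&(z>.045)&(z<.056)]*1000).astype(np.float32); print(" bar",cv2.minAreaRect(np.ascontiguousarray(q[:,:2])))
i,P=cam('top'); z=P[...,2]; roi=np.zeros(z.shape,bool); roi[190:230,245:290]=1
print("top",C((P[roi&(z>.095)&(z<.12)]*1000).astype(np.float32)))
roi[185:235,245:290]=1
m=roi&(z>.044)&(z<.056); k,l,s,c=cv2.connectedComponentsWithStats(m.astype(np.uint8))
for j in range(1,k):
    if s[j,4]>20: print(s[j],P[l==j].mean(0))
delta(.550,-.022,.196,-10)
```

```text
s2.npz (344, array([549.3572  , -17.943428, 105.18767 ], dtype=float32), ((547.628173828125, -20.05912208557129), 30.098363876342773))
 bar ((518.4938354492188, -156.21463012695312), (15.6979398727417, 44.93246078491211), 62.21998977661133)
side0.npz (343, array([549.1625  , -18.248497, 105.19931 ], dtype=float32), ((548.6095581054688, -20.11439323425293), 29.431251525878906))
 bar ((520.260498046875, -156.8802032470703), (43.16493606567383, 17.03944206237793), 37.893714904785156)
top (440, array([550.02734 , -22.333702, 105.118164], dtype=float32), ((550.0338134765625, -21.483097076416016), 28.593366622924805))
[265 193  14   6  51] [ 0.5840632  -0.03083936  0.05071002]
[258 221  15   6  52] [ 0.51502065 -0.01605257  0.05084047]
t 5.75 q6 1.5215625877571068 shift [-0.0335 -0.1357 -0.0005] turn [ -0.02   0.08 -16.68]
```

Emit:
servo_tool(series="-1 -0.005 -0.015 0 0 0 -2; -1 -0.01 -0.045 0 0 0 -5; -1 -0.018 -0.075 0 0 0 -8; -1 -0.025 -0.105 0 0 0 -12; -1 -0.031 -0.125 0 0 0 -15; -1 -0.0335 -0.136 0 0 0 -16.7; -1 -0.0335 -0.136 0 0 0 -16.7; -1 -0.0335 -0.136 0 0 0 -16.7; -1 -0.0335 -0.136 0 0 0 -16.7; -1 -0.0335 -0.136 0 0 0 -16.7")

```text
time_s: 6.58
eef_pos: [0.5505, -0.0234, 0.196]
eef_rot: [0.0, 0.996, -0.088, -0.0]
wrist_force: [0.7, -0.1, -0.0]
opening: 0.999
grasp_force: 0.0
```

```bash
python3 -c "
from h import *
delta(.550,-.0217,.104,-10)"
```

```text
t 6.5833 q6 1.4897405254857654 shift [-0.0007 -0.0016  0.092 ] turn [ 0.02  0.03 -0.12]
```

Emit:
servo_tool(series="-1 -0.0007 -0.001 0.01 0 0 0; -1 -0.0007 -0.001 0.03 0 0 0; -1 -0.0007 -0.001 0.05 0 0 0; -1 -0.0007 -0.001 0.065 0 0 0; -1 -0.0007 -0.001 0.08 0 0 0; -1 -0.0007 -0.001 0.088 0 0 0; -1 -0.0007 -0.001 0.092 0 0 0; -1 -0.0007 -0.001 0.092 0 0 0; -1 -0.0007 -0.001 0.092 0 0 0; -1 -0.0007 -0.001 0.092 0 0 0")

```text
time_s: 7.42
eef_pos: [0.5509, -0.0213, 0.1052]
eef_rot: [0.0, 0.996, -0.087, 0.001]
wrist_force: [-1.1, -0.9, -0.2]
opening: 0.997
grasp_force: 0.0
```

Emit:
servo_tool(series="0 0 0 0 0 0 0; 1 0 0 0 0 0 0; 1 0 0 0 0 0 0; 1 0 0 0 0 0 0; 1 0 0 0 0 0 0; 1 0 0 0 0 0 0; 1 0 0 0 0 0 0")

```text
time_s: 8.0
eef_pos: [0.5509, -0.0213, 0.1056]
eef_rot: [0.0, 0.996, -0.087, 0.001]
wrist_force: [-1.8, -0.8, 5.3]
opening: 0.635
grasp_force: 62.3
```

```bash
python3 -c "
from h import *
delta(.550,-.0217,.104,-10); print(ctrl.get_obs()['torque'])
i,P=cam('side'); save('s3.png',cv2.resize(i[190:300,270:400],(709,600),interpolation=cv2.INTER_CUBIC))"
```

```text
t 8.0 q6 1.4913451335432437 shift [-0.0009  0.0005  0.0016] turn [ 0.02 -0.1   0.02]
[-0.07011184  0.24026007 -0.0688486 ]
```

View pics/s3.png

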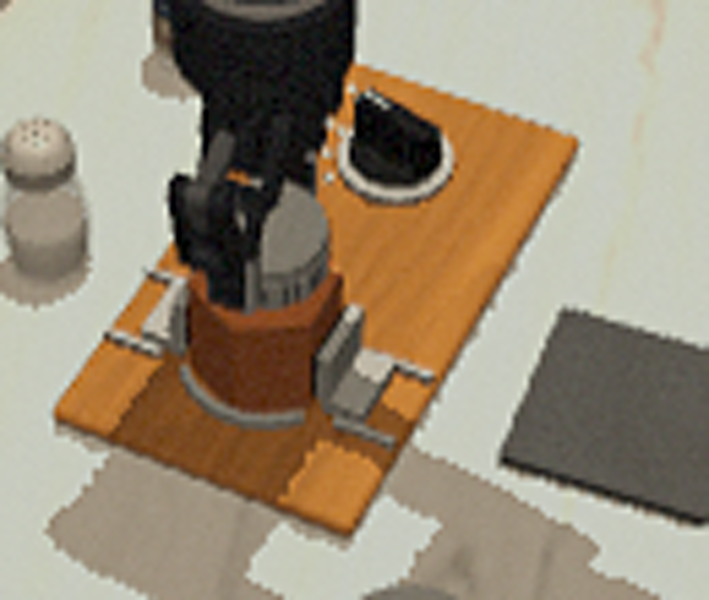

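The grip on the cap is good (62 N, opening 0.635). Unscrewing half way first.

Emit:
servo_tool(series="1 0 0 0 0 0 -3; 1 0 0 -0.0002 0 0 -7; 1 0 0 -0.0004 0 0 -11; 1 0 0 -0.0006 0 0 -15; 1 0 0 -0.0008 0 0 -19; 1 0 0 -0.001 0 0 -23; 1 0 0 -0.001 0 0 -27; 1 0 0 -0.0012 0 0 -30; 1 0 0 -0.0012 0 0 -30; 1 0 0 -0.0012 0 0 -30")

```text
time_s: 8.88
eef_pos: [0.5508, -0.021, 0.1066]
eef_rot: [0.0, 0.985, 0.173, 0.001]
wrist_force: [-1.6, 0.9, 6.6]
opening: 0.637
grasp_force: 62.4
```

```bash
python3 -c "
from h import *
delta(.5508,-.0214,.104,56); print(ctrl.get_obs()['torque'])"
```

```text
t 8.8833 q6 0.9687180620412208 shift [-0.0001  0.0004  0.0026] turn [  0.06  -0.06 -36.04]
[0.30870336 0.35590774 0.08047723]
```

Emit:
servo_tool(series="1 0 0 0 0 0 -3; 1 0 0 -0.0002 0 0 -7; 1 0 0 -0.0004 0 0 -11; 1 0 0 -0.0006 0 0 -15; 1 0 0 -0.0008 0 0 -19; 1 0 0 -0.0008 0 0 -23; 1 0 0 -0.0008 0 0 -27; 1 0 0 -0.0008 0 0 -31; 1 0 0 -0.0008 0 0 -35; 1 0 0 -0.0008 0 0 -37; 1 0 0 -0.0008 0 0 -37; 1 0 0 -0.0008 0 0 -37")

```text
time_s: 9.88
eef_pos: [0.5507, -0.0212, 0.1077]
eef_rot: [0.001, 0.879, 0.477, 0.0]
wrist_force: [-3.6, -0.4, 8.9]
opening: 0.639
grasp_force: 62.8
```

```bash
python3 -c "
from h import *
delta(.5508,-.0214,.104,56); print(ctrl.get_obs()['torque'])
i,P=cam('side'); save('s4.png',cv2.resize(i[190:300,270:400],(709,600),interpolation=cv2.INTER_CUBIC))"
```

```text
t 9.8833 q6 0.32327806494880146 shift [-0.0001  0.0002  0.0037] turn [ 0.07 -0.01  0.95]
[0.01485552 0.60291852 0.03544729]
```

View pics/s4.png

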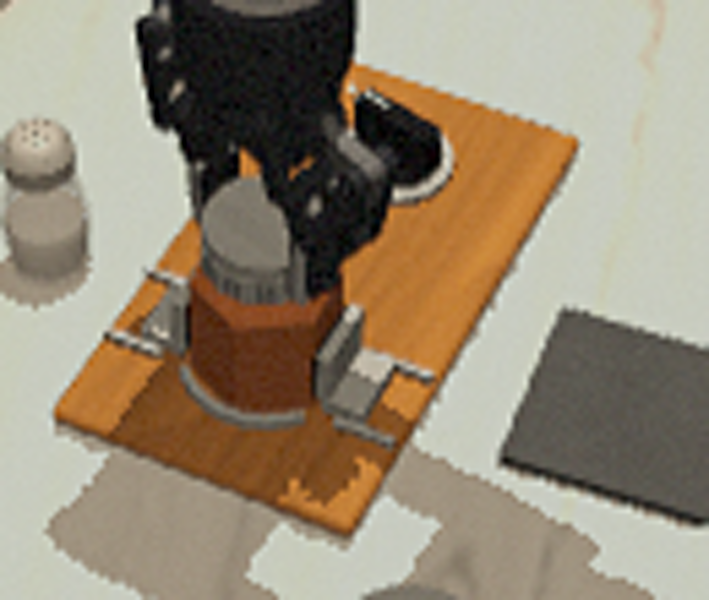

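Emit:
servo_tool(series="1 0 0 -0.001 0 0 0; 1 0 0 -0.002 0 0 0; 1 0 0 -0.003 0 0 0; 1 0 0 -0.004 0 0 0; 1 0 0 -0.005 0 0 0; 1 0 0 -0.005 0 0 0; 1 0 0 -0.005 0 0 0; 1 0 0 -0.005 0 0 0")

```text
time_s: 10.6
eef_pos: [0.5502, -0.021, 0.1112]
eef_rot: [-0.0, 0.879, 0.477, -0.0]
wrist_force: [-0.3, -0.6, -1.1]
opening: 0.64
grasp_force: 63.3
```

Emit:
servo_tool(series="1 0 0 -0.003 0 0 0; 1 0 0 -0.007 0 0 0; 1 0 0 -0.012 0 0 0; 1 0 0 -0.017 0 0 0; 1 0 0 -0.022 0 0 0; 1 0 0 -0.027 0 0 0; 1 0 0 -0.03 0 0 0; 1 0 0 -0.03 0 0 0; 1 0 0 -0.03 0 0 0; 1 0 0 -0.03 0 0 0; 1 0 0 -0.03 0 0 0; 1 0 0 -0.03 0 0 0")

```text
time_s: 11.6
eef_pos: [0.55, -0.021, 0.1409]
eef_rot: [-0.0, 0.879, 0.477, -0.0]
wrist_force: [-0.7, -0.0, -0.9]
opening: 0.643
grasp_force: 63.3
```

```bash
python3 -c "
from h import *
i,P=cam('side'); save('s5.png',cv2.resize(i[180:300,270:400],(650,600),interpolation=cv2.INTER_CUBIC))
z=P[...,2]; r=np.zeros(z.shape,bool); r[195:280,295:345]=1
for a,b in((.134,.147),(.094,.102),(.068,.076)):
  q=P[r&(z>a)&(z<b)]; print(len(q),q.mean(0) if len(q) else '')"
```

```text
308 [ 0.55294117 -0.01241363  0.14064855]
34 [ 0.54805172 -0.00526525  0.09695426]
188 [ 0.54539328 -0.00671798  0.07215947]
```

View pics/s5.png

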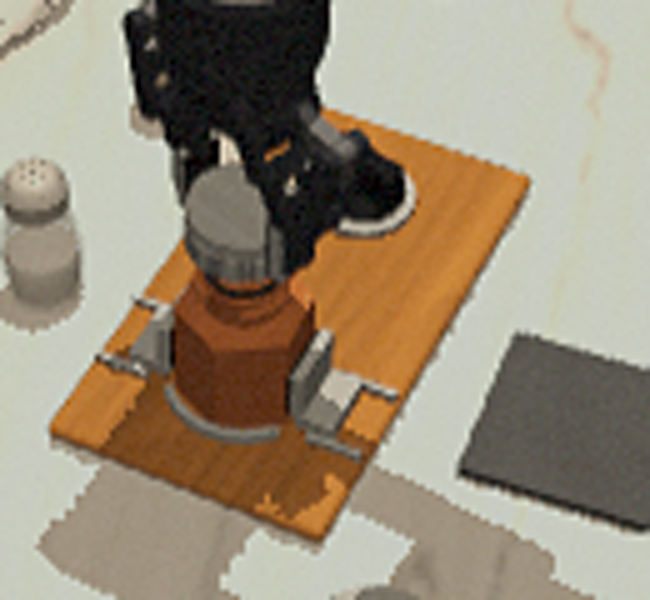

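The cap is off and held level at about (235,235), about 2 cm above the mouth. The jar is still standing in the jaws, with its shoulder at z = 0.072 as expected.

```bash
python3 -c "
from bench import ctrl
print(ctrl.hand_in())"
```

```text
the job is handed in; nothing more can be done
None
```

The job is handed in: the dial is at three dots, the jar is braced in the vise, and the gripper is holding the unscrewed cap level about 2 cm above the jar's mouth, at 11.6 s of the 50 s allowed.

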